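# Sweep the loose glass beads off the bead board

### The arm

A 6-joint arm with a two-finger parallel gripper is mounted at the origin on the work surface. World frame = base frame: x ahead of the robot, y to its left, z up, the work surface at z = 0. Lengths are in m, angles in rad, forces in N, time in s.
With the tool pointing down it reaches from about 0.375 to 0.9 m from the base axis. Payload 3.1 kg.
Tool frame: the origin (TCP) lies midway between the tips of the shut fingers; the grasp point (between the pads) lies 19 mm behind it; z points along the fingers, y is the line along which they close (so a half turn about z gives the same grasp; the last joint's range is limited). The gripper opens to 85 mm and grips with 20 to 120 N. Pads are 22 mm wide; open, the fingers measure 114 mm over their backs; the gripper's body (76 mm by 85 mm) begins 54 mm behind the grasp point. The pads swing forward as they close: fully open they stand 13 mm farther back than shut.
Start: joints at [-1.29, 0.527, 1.433, -0, 1.181, -0.178], TCP at [0.277, -0.56, 0.231] pointing down, gripper open.
Joint ranges: [-3.08, 3.08], [-0.75, 2.2], [0.22, 2.44], [-1.43, 4.57], [0, 2.65], [-2.85, 2.85]. Speed limits (rad/s): [2.79, 2.79, 3.14, 3.14, 3.14, 3.14].

### API

Orientations are given as a unit quaternion [x, y, z, w].
In Python, from plant import ctrl, snapshot, job, finder gives the robot as it stands. The module is installed in compiled form; this text tells all that it offers.
- The arm moves only by the tool move_arm, never from a script. Its argument "increments" is a list of rows, each an object of numbers: "tx", "ty", "tz": the shift along the world's x, y, z as a fraction of full scale; "rx", "ry", "rz": the turn, a rotation vector about the world's x, y, z as a fraction of full scale; "grip": the closure, from 0 (fully open) to 1 (shut). In form: [{"tx": .., "ty": .., "tz": .., "rx": .., "ry": .., "rz": .., "grip": ..}, ...]. A call has 1 to 20 rows; each row is the pose to reach, as a shift and turn from the pose commanded when the call began; what a row does not reach only later rows make up. Full scale, the value 1, is 400 mm for a shift and 90 degrees for a turn. A row lasts 1/12 s, in which the tool goes at most 41.7 mm and 7.16 degrees, less where a joint would pass 70% of its speed; a pose out of reach is approached as far as the arm can. A call with a number of a shift or a turn outside -1 to 1 is refused whole. A call with a gripper value outside its range is refused whole. The fingers move at their own pace and stop on an object; "force" is the grip in N (left out, the last holds). Time passes only in rows, so rows that repeat a pose let the fingers close. It gives the time, the measured TCP pose, the force, the opening and the grip force at its end, in the units of the state.
- ctrl.observe(): the state, without advancing time (a new reading comes with each control period).
- snapshot(name): name is "scene" or "top" or "wrist"; returns a dict with "pixels" (400x640x3 uint8, blue, green, red), "fx", "fy", "cx", "cy" (pixels), "k1" (the pictures are not rectified: a ray, as slopes to the right and down, at radius r is drawn at 1 + k1 r^2 times it, then the intrinsics apply), "R" (3x3) and "t" (3): a world point X has camera coordinates R X + t. Camera axes: x right, y down, z forward; pixel columns grow to the right and rows downward; lengths in m; the calibration is good to about 2 mm. A picture is of the moment at which its call begins. There is no depth.
- job.finish_job(): hands the job in; it is judged then, once.
Trained networks look in the newest picture that a camera, given by its name, has taken for a name from the list of things; names that differ only in an ending like _2 or _b are one class to them, and where a whole thing is asked for, a point or a joint stands for the part that bears it (a point fixed in the world has none). Each returns a list of dicts, best first, with "conf" (0 to 1); they miss things now and then, are a little off and sometimes report something else, mostly with a low value. They report only what shows in the picture. A call takes as long as a camera call.
- finder.recognise(camera, name): "location" ([x, y, z] in m, in the coordinates of the camera as it stood for that picture, good to about 4 mm: the middle of the surface that is visible of it).
- finder.mark_of(camera, name): "location" ([x, y, z] in m, in the coordinates of the camera as it stood for that picture, good to about 4 mm: a listed point, or the origin of a listed thing).
The state is a dict: "time": time; "joint_pos": joint angles; "joint_vel": joint speeds; "joint_torque": joint torques, N m; "position": TCP position; "ee_rot": TCP orientation; "ft_force": force on the tool from outside, world axes, zero at the start; "ft_torque": the same for the moment, N m; "gripper_width": finger opening in m; "gripper_force": force on a finger pad.
Only numpy, scipy, OpenCV 4.12 (cv2) and the standard library are available. Lean on these libraries where they do the work, as an engineer would, in place of code of your own. Each camera call takes 0.05 s, during which the arm holds its last target. There are 200 camera calls.

### The job

Sweep the four loose blue glass beads across the felt of the bead board with your fingertips and off its open end, so that all four lie in the pale wooden tray there; slide them, do not lift any. Leave the small red jar that stands among them exactly where it is, and disturb nothing else on the table.

Things in the scene. Friction and masses are not known exactly. Their poses are not given: they have to be found in the camera images.
- board: Fixed bead board, beige felt in a dark frame, 250 mm (its x) by 220 mm (its y), turned up to 0.3 rad. Origin: centre of its underside, on the table; z up. The flat felt top is 24 mm above the table. Rims 10 mm wide along both x edges stand 8 mm above the felt; both y ends (y = -110, +110 mm) are open, with a tray against each.
- wood_tray: Pale wooden tray for the beads: fixed, empty, 250 mm (x) by 100 mm (y) outside; walls 5 mm thick, 14 mm high (10 mm lower than the felt); inner floor 3 mm above the table. Origin: centre of its underside; axes parallel to the board's. It lies 1 mm from one open end of the board (origin at y = +161 or -161 mm in the board's frame); which end varies.
- navy_tray: Dark navy tray of the same size and shape against the board's other end, with white pearls fixed on its floor. No blue bead belongs here. Origin: centre of its underside.
- jar: Small closed bright red jar, 34 mm diameter, 35 mm high, about 70 g, standing loose on the felt near the middle of the board between the beads. Origin: centre of its underside; z is up. It must stay where it is.
- shell_a: Bystander: loose pearl-oyster half shell, a cream dish with a brown edge, about 110 mm across and 22 mm high, beside the board, on the robot's left. Origin: centre of its underside.
- shell_b: Bystander: a second shell, like the first, on the robot's right. Origin: centre of its underside.
- spool: Bystander: loose white and red thread spool lying flat, 72 mm diameter, 22 mm high. Origin: centre of its underside.
- pliers: Bystander: loose pliers with blue handles lying flat, 145 mm long, 12 mm high. Origin: under the pivot; the jaws point along its x.
- bead1: Loose blue glass bead, a flat disc 26 mm diameter and 10 mm thick, 11 to 18 g, dark hole in the middle, lying flat on the felt, at least 30 mm clear of the next bead and 15 mm clear of the jar. Origin: its centre (5 mm above the felt). It slides when pushed and does not roll.
- bead2: Loose blue glass bead, a flat disc 26 mm diameter and 10 mm thick, 11 to 18 g, dark hole in the middle, lying flat on the felt, at least 30 mm clear of the next bead and 15 mm clear of the jar. Origin: its centre (5 mm above the felt). It slides when pushed and does not roll.
- bead3: Loose blue glass bead, a flat disc 26 mm diameter and 10 mm thick, 11 to 18 g, dark hole in the middle, lying flat on the felt, at least 30 mm clear of the next bead and 15 mm clear of the jar. Origin: its centre (5 mm above the felt). It slides when pushed and does not roll.
- bead4: Loose blue glass bead, a flat disc 26 mm diameter and 10 mm thick, 11 to 18 g, dark hole in the middle, lying flat on the felt, at least 30 mm clear of the next bead and 15 mm clear of the jar. Origin: its centre (5 mm above the felt). It slides when pushed and does not roll.

How it is judged:
By the outcome, as a careful person would: the job done as asked, in the order asked, and still so for the second after the job is handed in, with the robot touching nothing.
It also fails if it takes over 58 s, if anything falls off the work surface, if the arm or the gripper's body presses on something with over 40 N, if the wrist force passes 120 N, or if a joint passes its speed limit or range.

## Working session

There is one attempt and no reset: what is moved stays moved. The work goes in short steps, Python scripts to look and compute and a tool call to move; the robot and the scene stay as the last step left them, time stands still between calls to the robot, and variables do not carry over. Pictures are saved under pics/ and viewed, at most 10 in all, crops included, and the job is handed in when it is done.

Besides the shell and the picture viewer there is one more tool, called after ">>>" by a JSON object that holds its "fn" and its "kwargs". move_arm: Moves the arm, as the interface text tells. Its arguments: {"type":"object","properties":{"increments":{"type":"array"},"force":{"type":"number"}},"required":["increments"]}

```bash
mkdir -p pics
cat > h.py <<'E'
import numpy as np, cv2
from plant import ctrl, snapshot, job, finder
def w(s,p): return s["R"].T@(np.array(p)-s["t"]) if not isinstance(s["R"],list) else np.array(s["R"]).T@(np.array(p)-np.array(s["t"]))
def ray(s,u,v,z):
    x,y=(u-s["cx"])/s["fx"],(v-s["cy"])/s["fy"]; a,b=x,y
    for _ in range(20):
        k=1+s["k1"]*(a*a+b*b); a,b=x/k,y/k
    R=np.array(s["R"]);t=np.array(s["t"]);c=-R.T@t;d=R.T@np.array([a,b,1.])
    return c+d*(z-c[2])/d[2]
E
python3 - <<'E'
from h import *
o=ctrl.observe();print(o["time"],o["position"],o["ee_rot"],o["gripper_width"])
for c in ["top","scene"]:
    s=snapshot(c);cv2.imwrite(f"pics/{c}0.png",s["pixels"])
    print(c,np.round(-np.array(s["R"]).T@s["t"],3))
    for n in ["board","wood_tray","navy_tray","jar","bead1","shell_a","spool","pliers"]:
        for d in finder.mark_of(c,n)[:6]: print(n,round(d["conf"],2),np.round(w(s,d["location"]),3))
    print(ctrl.observe()["time"])
E
```

```text
0.0 [ 0.2771779  -0.55936519  0.2303232 ] [ 9.73687828e-01  2.27883308e-01 -5.79559273e-05 -1.09906009e-03] 0.08495796798188048
top [ 0.37  -0.007  0.934]
board 0.78 [ 0.54  -0.001 -0.002]
wood_tray 0.82 [ 0.581 -0.15  -0.001]
navy_tray 0.79 [0.501 0.16  0.003]
jar 0.71 [ 0.546 -0.008  0.024]
jar 0.65 [0.539 0.001 0.001]
jar 0.29 [ 0.532 -0.396 -0.   ]
bead1 0.64 [ 0.629 -0.007  0.032]
bead1 0.62 [0.468 0.023 0.029]
bead1 0.52 [0.611 0.058 0.031]
bead1 0.49 [ 0.49  -0.061  0.03 ]
shell_a 0.83 [0.542 0.429 0.003]
shell_a 0.81 [ 0.676 -0.418  0.   ]
spool 0.8 [0.683 0.403 0.004]
spool 0.39 [ 0.487 -0.059  0.033]
pliers 0.89 [ 0.532 -0.401  0.   ]
pliers 0.51 [ 0.503  0.159 -0.001]
0.45
scene [ 1.049 -0.683  0.906]
board 0.62 [0.544 0.002 0.001]
wood_tray 0.93 [ 0.58  -0.152  0.004]
wood_tray 0.16 [ 0.548 -0.009  0.026]
navy_tray 0.75 [0.508 0.16  0.   ]
jar 0.61 [ 0.551 -0.011  0.023]
bead1 0.61 [ 0.629 -0.01   0.032]
bead1 0.54 [0.607 0.059 0.034]
bead1 0.51 [0.47  0.023 0.03 ]
bead1 0.4 [ 0.491 -0.059  0.026]
shell_a 0.79 [0.534 0.428 0.002]
shell_a 0.65 [ 0.681 -0.419 -0.002]
spool 0.59 [0.684 0.403 0.001]
pliers 0.73 [ 0.525 -0.4    0.001]
0.9
```

View pics/top0.png

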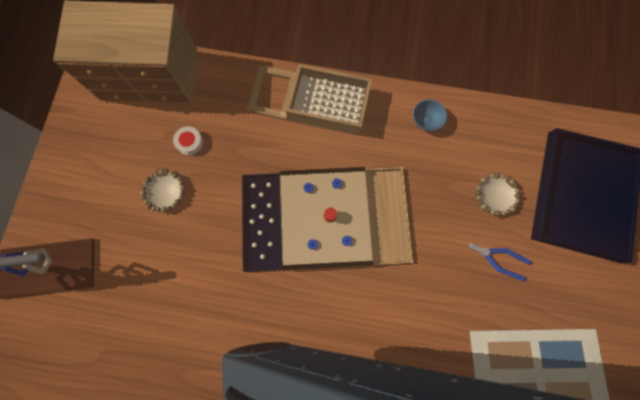

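View pics/scene0.png

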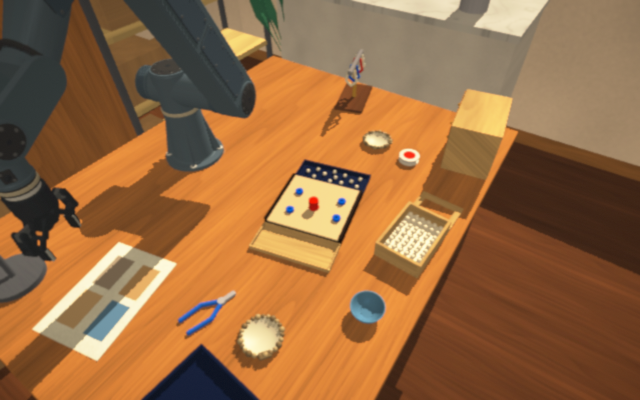

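The top view shows beads near (309,188), (337,184), (347,241) and (313,245), the jar at (330,215), and the wood tray on the right at (390,217). The scene view agrees. Next I refine the positions by colour segmentation.

Run:
```python
from h import *
from scipy.optimize import least_squares
for c in ["top","scene"]:
    s=snapshot(c);im=s["pixels"];hsv=cv2.cvtColor(im,cv2.COLOR_BGR2HSV)
    roi=np.zeros(im.shape[:2],np.uint8)
    if c=="top": roi[170:270,275:372]=1
    else: roi[172:240,265:365]=1
    for nm,m,z in [("blue",(hsv[...,0]>100)&(hsv[...,0]<130)&(hsv[...,1]>90),.030),("red",((hsv[...,0]<8)|(hsv[...,0]>172))&(hsv[...,1]>170),.045)]:
        n,l,st,ce=cv2.connectedComponentsWithStats((m&(roi>0)).astype(np.uint8))
        for i in range(1,n):
            if st[i,4]>15: print(c,nm,st[i,4],np.round(ce[i],1),np.round(ray(s,*ce[i],z),4))
    # felt mask corners
    f=cv2.inRange(hsv,(10,40,120),(30,140,255))
    n,l,st,ce=cv2.connectedComponentsWithStats(f)
    i=l[200,320] if c=="top" else l[195,320]
    cs,_=cv2.findContours((l==i).astype(np.uint8),cv2.RETR_EXTERNAL,cv2.CHAIN_APPROX_NONE)
    if i:
        h=max(cs,key=cv2.contourArea)
        P=np.array([ray(s,*p[0],.024)[:2] for p in h],np.float32)
        r=cv2.minAreaRect(P);print(c,"felt",r,st[i])
    big=cv2.resize(im[155:280,230:420] if c=="top" else im[150:280,240:380],None,fx=4,fy=4,interpolation=cv2.INTER_CUBIC);cv2.imwrite(f"pics/{c}c.png",big)
```

```text
top blue 58 [336.4 183. ] [ 0.632 -0.009  0.03 ]
top blue 59 [308.1 187.3] [0.6081 0.0603 0.03  ]
top blue 64 [346.8 240.3] [ 0.4916 -0.058   0.03  ]
top blue 64 [312.2 244.1] [0.4675 0.0244 0.03  ]
top red 109 [329.9 214. ] [ 0.5464 -0.006   0.045 ]
top felt ((0.5422360301017761, 0.005143150687217712), (0.22904303669929504, 0.22271065413951874), 12.90306282043457) [ 280  172   93   93 7110]
scene blue 131 [317.6 174.9] [0.4737 0.1226 0.03  ]
scene blue 216 [350.8 179.2] [0.5798 0.1657 0.03  ]
scene blue 31 [298.9 191.1] [0.4672 0.0237 0.03  ]
scene blue 33 [341.1 201.3] [0.6076 0.059  0.03  ]
scene blue 35 [289.5 209.1] [ 0.4905 -0.0579  0.03  ]
scene blue 40 [336.  217.7] [ 0.6317 -0.0091  0.03  ]
scene red 107 [313.2 203.4] [ 0.5473 -0.0089  0.045 ]
scene felt ((0.5378631949424744, 0.01630951464176178), (0.2348450869321823, 0.25127774477005005), 12.920628547668457) [ 267  174   93   67 3511]
```

View pics/topc.png

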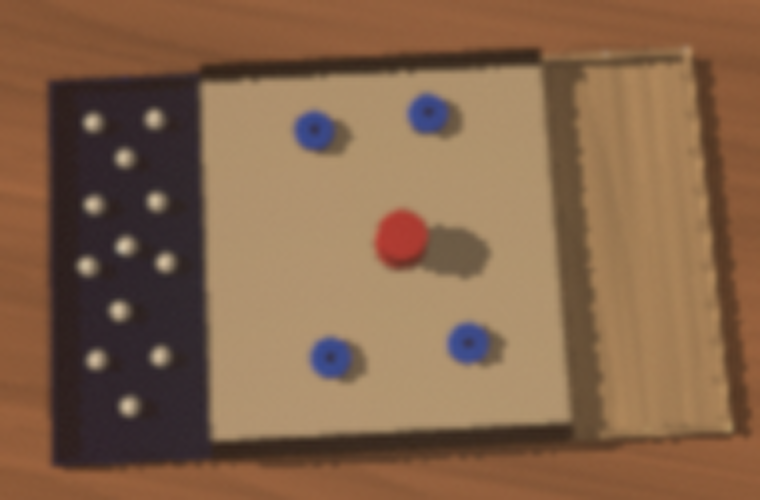

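>>> {"fn": "move_arm", "kwargs": {"increments": [{"tx": 0.51, "ty": 1, "tz": -0.25, "rz": 0.85, "grip": 0.83}, {"tx": 0.51, "ty": 1, "tz": -0.25, "rz": 0.85, "grip": 0.83}, {"tx": 0.51, "ty": 1, "tz": -0.25, "rz": 0.85, "grip": 0.83}, {"tx": 0.51, "ty": 1, "tz": -0.25, "rz": 0.85, "grip": 0.83}, {"tx": 0.51, "ty": 1, "tz": -0.25, "rz": 0.85, "grip": 0.83}, {"tx": 0.51, "ty": 1, "tz": -0.25, "rz": 0.85, "grip": 0.83}, {"tx": 0.51, "ty": 1, "tz": -0.25, "rz": 0.85, "grip": 0.83}, {"tx": 0.51, "ty": 1, "tz": -0.25, "rz": 0.85, "grip": 0.83}, {"tx": 0.51, "ty": 1, "tz": -0.25, "rz": 0.85, "grip": 0.83}, {"tx": 0.51, "ty": 1, "tz": -0.25, "rz": 0.85, "grip": 0.83}, {"tx": 0.51, "ty": 1, "tz": -0.25, "rz": 0.85, "grip": 0.83}, {"tx": 0.51, "ty": 1, "tz": -0.25, "rz": 0.85, "grip": 0.83}, {"tx": 0.51, "ty": 1, "tz": -0.25, "rz": 0.85, "grip": 0.83}, {"tx": 0.51, "ty": 1, "tz": -0.25, "rz": 0.85, "grip": 0.83}, {"tx": 0.51, "ty": 1, "tz": -0.25, "rz": 0.85, "grip": 0.83}, {"tx": 0.51, "ty": 1, "tz": -0.25, "rz": 0.85, "grip": 0.83}]}}

```text
invalid input
```

>>> {"fn": "move_arm", "kwargs": {"increments": [{"tx": 0.51, "ty": 0.98, "tz": -0.25, "rx": 0.0, "ry": 0.0, "rz": 0.85, "grip": 0.83}, {"tx": 0.51, "ty": 0.98, "tz": -0.25, "rx": 0.0, "ry": 0.0, "rz": 0.85, "grip": 0.83}, {"tx": 0.51, "ty": 0.98, "tz": -0.25, "rx": 0.0, "ry": 0.0, "rz": 0.85, "grip": 0.83}, {"tx": 0.51, "ty": 0.98, "tz": -0.25, "rx": 0.0, "ry": 0.0, "rz": 0.85, "grip": 0.83}, {"tx": 0.51, "ty": 0.98, "tz": -0.25, "rx": 0.0, "ry": 0.0, "rz": 0.85, "grip": 0.83}, {"tx": 0.51, "ty": 0.98, "tz": -0.25, "rx": 0.0, "ry": 0.0, "rz": 0.85, "grip": 0.83}, {"tx": 0.51, "ty": 0.98, "tz": -0.25, "rx": 0.0, "ry": 0.0, "rz": 0.85, "grip": 0.83}, {"tx": 0.51, "ty": 0.98, "tz": -0.25, "rx": 0.0, "ry": 0.0, "rz": 0.85, "grip": 0.83}, {"tx": 0.51, "ty": 0.98, "tz": -0.25, "rx": 0.0, "ry": 0.0, "rz": 0.85, "grip": 0.83}, {"tx": 0.51, "ty": 0.98, "tz": -0.25, "rx": 0.0, "ry": 0.0, "rz": 0.85, "grip": 0.83}, {"tx": 0.51, "ty": 0.98, "tz": -0.25, "rx": 0.0, "ry": 0.0, "rz": 0.85, "grip": 0.83}, {"tx": 0.51, "ty": 0.98, "tz": -0.25, "rx": 0.0, "ry": 0.0, "rz": 0.85, "grip": 0.83}, {"tx": 0.51, "ty": 0.98, "tz": -0.25, "rx": 0.0, "ry": 0.0, "rz": 0.85, "grip": 0.83}, {"tx": 0.51, "ty": 0.98, "tz": -0.25, "rx": 0.0, "ry": 0.0, "rz": 0.85, "grip": 0.83}, {"tx": 0.51, "ty": 0.98, "tz": -0.25, "rx": 0.0, "ry": 0.0, "rz": 0.85, "grip": 0.83}], "force": 20}}

```text
time: 2.25
position: [0.4815, -0.1695, 0.1317]
ee_rot: [0.624, 0.781, -0.0, 0.001]
ft_force: [-1.2, 0.6, 0.2]
gripper_width: 0.0149
gripper_force: 0.0
```

>>> {"fn": "move_arm", "kwargs": {"increments": [{"tx": 0.0, "ty": 0.376, "tz": 0.0, "rx": 0.0, "ry": 0.0, "rz": 0.0, "grip": 0.83}, {"tx": 0.0, "ty": 0.376, "tz": 0.0, "rx": 0.0, "ry": 0.0, "rz": 0.0, "grip": 0.83}, {"tx": 0.0, "ty": 0.376, "tz": 0.0, "rx": 0.0, "ry": 0.0, "rz": 0.0, "grip": 0.83}, {"tx": 0.0, "ty": 0.376, "tz": -0.05, "rx": 0.0, "ry": 0.0, "rz": 0.0, "grip": 0.83}, {"tx": 0.0, "ty": 0.376, "tz": -0.12, "rx": 0.0, "ry": 0.0, "rz": 0.0, "grip": 0.83}, {"tx": 0.0, "ty": 0.376, "tz": -0.19, "rx": 0.0, "ry": 0.0, "rz": 0.0, "grip": 0.83}, {"tx": 0.0, "ty": 0.376, "tz": -0.23, "rx": 0.0, "ry": 0.0, "rz": 0.0, "grip": 0.83}, {"tx": 0.0, "ty": 0.376, "tz": -0.255, "rx": 0.0, "ry": 0.0, "rz": 0.0, "grip": 0.83}, {"tx": 0.0, "ty": 0.376, "tz": -0.255, "rx": 0.0, "ry": 0.0, "rz": 0.0, "grip": 0.83}, {"tx": 0.0, "ty": 0.376, "tz": -0.255, "rx": 0.0, "ry": 0.0, "rz": 0.0, "grip": 0.83}]}}

```text
time: 3.08
position: [0.4816, -0.0188, 0.0294]
ee_rot: [0.624, 0.781, 0.0, 0.0]
ft_force: [-0.1, -0.0, 0.1]
gripper_width: 0.0145
gripper_force: 0.0
```

Run:
```python
from h import *
o=ctrl.observe();print(o["time"],o["position"],o["ft_force"])
for c,(a,b,e,f) in dict(scene=(140,270,240,400)).items():
    s=snapshot(c);cv2.imwrite(f"pics/{c}1.png",cv2.resize(s["pixels"][a:b,e:f],None,fx=4.5,fy=4.5,interpolation=cv2.INTER_CUBIC))
```

```text
3.0833 [ 0.48164203 -0.01880304  0.02941856] [-0.10332342 -0.02038783  0.11509821]
```

View pics/scene1.png

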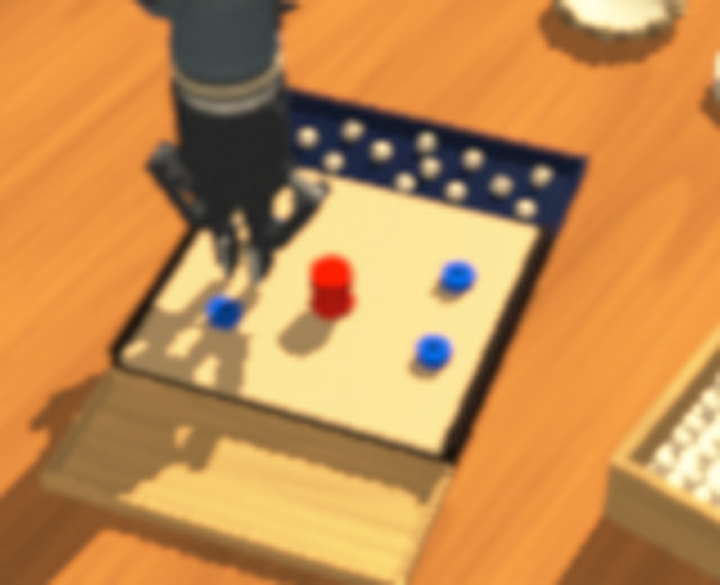

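Run:
```python
from h import *
s=snapshot("scene");R=np.array(s["R"]);t=np.array(s["t"])
D=np.array([s["k1"],0,0,0,0]);K=np.array([[s["fx"],0,s["cx"]],[0,s["fy"],s["cy"]],[0,0,1]])
C=np.array([.4816,-.0188,.0294]);a=np.array([.9748,.2231,0]);p=np.array([.2231,-.9748,0])
for nm,X in [("tcp",C),("Lout front",C-.0215*a+.011*p),("Rout front",C+.0215*a+.011*p),("front mid",C+.011*p),("bead",np.array([.491,-.058,.03]))]:
    u=cv2.projectPoints(X.reshape(1,3),cv2.Rodrigues(R)[0],t,K,D)[0].ravel();print(nm,(u-[240,140])*4.5)
```

```text
tcp [246.02831758 272.95725713]
Lout front [211.97108187 275.88924663]
Rout front [267.72446676 290.91004336]
front mid [239.72449172 283.36638202]
bead [223.04596782 311.26185656]
```

>>> {"fn": "move_arm", "kwargs": {"increments": [{"tx": 0.0, "ty": 0.0, "tz": -0.007, "rx": 0.0, "ry": 0.0, "rz": 0.0, "grip": 0.83}, {"tx": 0.0045, "ty": -0.02, "tz": -0.007, "rx": 0.0, "ry": 0.0, "rz": 0.0, "grip": 0.83}, {"tx": 0.009, "ty": -0.04, "tz": -0.007, "rx": 0.0, "ry": 0.0, "rz": 0.0, "grip": 0.83}, {"tx": 0.0135, "ty": -0.06, "tz": -0.007, "rx": 0.0, "ry": 0.0, "rz": 0.0, "grip": 0.83}, {"tx": 0.018, "ty": -0.08, "tz": -0.007, "rx": 0.0, "ry": 0.0, "rz": 0.0, "grip": 0.83}, {"tx": 0.0225, "ty": -0.1, "tz": -0.007, "rx": 0.0, "ry": 0.0, "rz": 0.0, "grip": 0.83}, {"tx": 0.027, "ty": -0.12, "tz": -0.007, "rx": 0.0, "ry": 0.0, "rz": 0.0, "grip": 0.83}, {"tx": 0.0315, "ty": -0.14, "tz": -0.007, "rx": 0.0, "ry": 0.0, "rz": 0.0, "grip": 0.83}, {"tx": 0.036, "ty": -0.16, "tz": -0.007, "rx": 0.0, "ry": 0.0, "rz": 0.0, "grip": 0.83}, {"tx": 0.0405, "ty": -0.18, "tz": -0.007, "rx": 0.0, "ry": 0.0, "rz": 0.0, "grip": 0.83}, {"tx": 0.045, "ty": -0.2, "tz": -0.007, "rx": 0.0, "ry": 0.0, "rz": 0.0, "grip": 0.83}, {"tx": 0.0495, "ty": -0.22, "tz": -0.007, "rx": 0.0, "ry": 0.0, "rz": 0.0, "grip": 0.83}, {"tx": 0.054, "ty": -0.24, "tz": -0.007, "rx": 0.0, "ry": 0.0, "rz": 0.0, "grip": 0.83}, {"tx": 0.0585, "ty": -0.26, "tz": -0.007, "rx": 0.0, "ry": 0.0, "rz": 0.0, "grip": 0.83}, {"tx": 0.063, "ty": -0.28, "tz": -0.007, "rx": 0.0, "ry": 0.0, "rz": 0.0, "grip": 0.83}, {"tx": 0.0675, "ty": -0.3, "tz": -0.007, "rx": 0.0, "ry": 0.0, "rz": 0.0, "grip": 0.83}, {"tx": 0.0675, "ty": -0.3, "tz": -0.007, "rx": 0.0, "ry": 0.0, "rz": 0.0, "grip": 0.83}, {"tx": 0.0675, "ty": -0.3, "tz": 0.08, "rx": 0.0, "ry": 0.0, "rz": 0.0, "grip": 0.83}, {"tx": 0.0675, "ty": -0.3, "tz": 0.18, "rx": 0.0, "ry": 0.0, "rz": 0.0, "grip": 0.83}, {"tx": 0.0675, "ty": -0.3, "tz": 0.18, "rx": 0.0, "ry": 0.0, "rz": 0.0, "grip": 0.83}]}}

```text
time: 4.85
position: [0.5118, -0.1392, 0.1064]
ee_rot: [0.623, 0.782, 0.001, 0.005]
ft_force: [0.8, -1.0, -0.2]
gripper_width: 0.0146
gripper_force: 0.0
```

Run:
```python
from h import *
s=snapshot("scene");cv2.imwrite("pics/s2.png",cv2.resize(s["pixels"][140:270,240:400],None,fx=4.5,fy=4.5,interpolation=cv2.INTER_CUBIC))
for d in finder.mark_of("scene","bead1"): print(round(d["conf"],2),np.round(w(s,d["location"]),3))
```

```text
0.66 [ 0.546 -0.008  0.027]
0.51 [0.608 0.062 0.037]
0.5 [ 0.51  -0.146  0.009]
0.5 [ 0.628 -0.012  0.031]
0.36 [0.469 0.022 0.03 ]
```

View pics/s2.png

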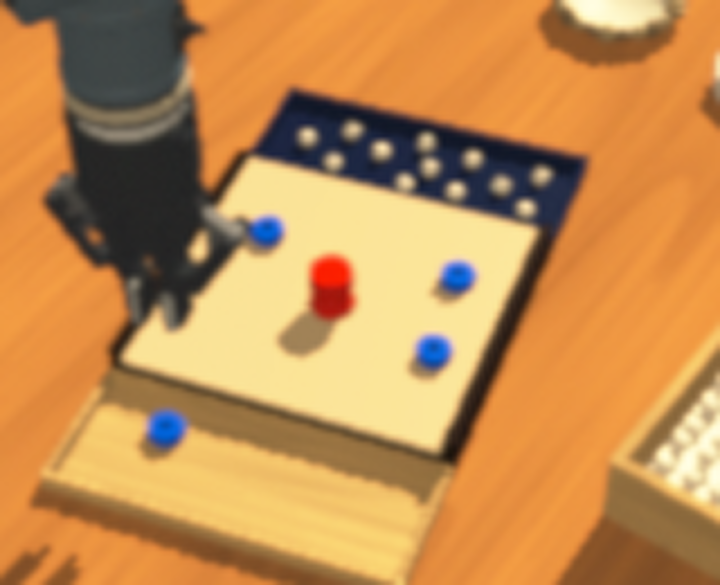

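b3 lies in the tray at (165,428) and the jar is unmoved. Next is b4, steered slightly inward so that it doesn't land on b3.

>>> {"fn": "move_arm", "kwargs": {"increments": [{"tx": -0.124, "ty": 0.504, "tz": 0.0, "rx": 0.0, "ry": 0.0, "rz": 0.0, "grip": 0.83}, {"tx": -0.124, "ty": 0.504, "tz": 0.0, "rx": 0.0, "ry": 0.0, "rz": 0.0, "grip": 0.83}, {"tx": -0.124, "ty": 0.504, "tz": 0.0, "rx": 0.0, "ry": 0.0, "rz": 0.0, "grip": 0.83}, {"tx": -0.124, "ty": 0.504, "tz": 0.0, "rx": 0.0, "ry": 0.0, "rz": 0.0, "grip": 0.83}, {"tx": -0.124, "ty": 0.504, "tz": 0.0, "rx": 0.0, "ry": 0.0, "rz": 0.0, "grip": 0.83}, {"tx": -0.124, "ty": 0.504, "tz": 0.0, "rx": 0.0, "ry": 0.0, "rz": 0.0, "grip": 0.83}, {"tx": -0.124, "ty": 0.504, "tz": -0.08, "rx": 0.0, "ry": 0.0, "rz": 0.0, "grip": 0.83}, {"tx": -0.124, "ty": 0.504, "tz": -0.14, "rx": 0.0, "ry": 0.0, "rz": 0.0, "grip": 0.83}, {"tx": -0.124, "ty": 0.504, "tz": -0.175, "rx": 0.0, "ry": 0.0, "rz": 0.0, "grip": 0.83}, {"tx": -0.124, "ty": 0.504, "tz": -0.185, "rx": 0.0, "ry": 0.0, "rz": 0.0, "grip": 0.83}, {"tx": -0.124, "ty": 0.504, "tz": -0.185, "rx": 0.0, "ry": 0.0, "rz": 0.0, "grip": 0.83}, {"tx": -0.124, "ty": 0.504, "tz": -0.185, "rx": 0.0, "ry": 0.0, "rz": 0.0, "grip": 0.83}]}}

```text
time: 5.95
position: [0.4585, 0.0638, 0.0271]
ee_rot: [0.624, 0.782, -0.0, -0.0]
ft_force: [0.9, 0.5, 0.7]
gripper_width: 0.0144
gripper_force: 0.0
```

>>> {"fn": "move_arm", "kwargs": {"increments": [{"tx": 0.0047, "ty": -0.0205, "tz": 0.0, "rx": 0.0, "ry": 0.0, "rz": 0.0, "grip": 0.83}, {"tx": 0.0094, "ty": -0.041, "tz": 0.0, "rx": 0.0, "ry": 0.0, "rz": 0.0, "grip": 0.83}, {"tx": 0.014, "ty": -0.0615, "tz": 0.0, "rx": 0.0, "ry": 0.0, "rz": 0.0, "grip": 0.83}, {"tx": 0.0187, "ty": -0.082, "tz": 0.0, "rx": 0.0, "ry": 0.0, "rz": 0.0, "grip": 0.83}, {"tx": 0.0234, "ty": -0.1025, "tz": 0.0, "rx": 0.0, "ry": 0.0, "rz": 0.0, "grip": 0.83}, {"tx": 0.028, "ty": -0.123, "tz": 0.0, "rx": 0.0, "ry": 0.0, "rz": 0.0, "grip": 0.83}, {"tx": 0.0327, "ty": -0.1435, "tz": 0.0, "rx": 0.0, "ry": 0.0, "rz": 0.0, "grip": 0.83}, {"tx": 0.0374, "ty": -0.164, "tz": 0.0, "rx": 0.0, "ry": 0.0, "rz": 0.0, "grip": 0.83}, {"tx": 0.042, "ty": -0.1845, "tz": 0.0, "rx": 0.0, "ry": 0.0, "rz": 0.0, "grip": 0.83}, {"tx": 0.0526, "ty": -0.203, "tz": 0.0, "rx": 0.0, "ry": 0.0, "rz": 0.0, "grip": 0.83}, {"tx": 0.0632, "ty": -0.221, "tz": 0.0, "rx": 0.0, "ry": 0.0, "rz": 0.0, "grip": 0.83}, {"tx": 0.0738, "ty": -0.24, "tz": 0.0, "rx": 0.0, "ry": 0.0, "rz": 0.0, "grip": 0.83}, {"tx": 0.0844, "ty": -0.258, "tz": 0.0, "rx": 0.0, "ry": 0.0, "rz": 0.0, "grip": 0.83}, {"tx": 0.095, "ty": -0.2765, "tz": 0.0, "rx": 0.0, "ry": 0.0, "rz": 0.0, "grip": 0.83}, {"tx": 0.1056, "ty": -0.295, "tz": 0.0, "rx": 0.0, "ry": 0.0, "rz": 0.0, "grip": 0.83}, {"tx": 0.1162, "ty": -0.313, "tz": 0.0, "rx": 0.0, "ry": 0.0, "rz": 0.0, "grip": 0.83}, {"tx": 0.1268, "ty": -0.332, "tz": 0.0, "rx": 0.0, "ry": 0.0, "rz": 0.0, "grip": 0.83}, {"tx": 0.1374, "ty": -0.35, "tz": 0.0, "rx": 0.0, "ry": 0.0, "rz": 0.0, "grip": 0.83}, {"tx": 0.148, "ty": -0.3685, "tz": 0.0, "rx": 0.0, "ry": 0.0, "rz": 0.0, "grip": 0.83}, {"tx": 0.1586, "ty": -0.387, "tz": 0.0, "rx": 0.0, "ry": 0.0, "rz": 0.0, "grip": 0.83}]}}

```text
time: 7.62
position: [0.5226, -0.0916, 0.0273]
ee_rot: [0.624, 0.782, -0.0, -0.0]
ft_force: [-0.7, 0.8, 0.0]
gripper_width: 0.0149
gripper_force: 0.2
```

>>> {"fn": "move_arm", "kwargs": {"increments": [{"tx": 0.0106, "ty": -0.0184, "tz": 0.0, "rx": 0.0, "ry": 0.0, "rz": 0.0, "grip": 0.83}, {"tx": 0.0212, "ty": -0.0368, "tz": 0.0, "rx": 0.0, "ry": 0.0, "rz": 0.0, "grip": 0.83}, {"tx": 0.0318, "ty": -0.0552, "tz": 0.0, "rx": 0.0, "ry": 0.0, "rz": 0.0, "grip": 0.83}, {"tx": 0.0424, "ty": -0.0736, "tz": 0.0, "rx": 0.0, "ry": 0.0, "rz": 0.0, "grip": 0.83}, {"tx": 0.053, "ty": -0.092, "tz": 0.0, "rx": 0.0, "ry": 0.0, "rz": 0.0, "grip": 0.83}, {"tx": 0.053, "ty": -0.092, "tz": 0.0, "rx": 0.0, "ry": 0.0, "rz": 0.0, "grip": 0.83}, {"tx": 0.053, "ty": -0.092, "tz": 0.09, "rx": 0.0, "ry": 0.0, "rz": 0.0, "grip": 0.83}, {"tx": 0.053, "ty": -0.092, "tz": 0.19, "rx": 0.0, "ry": 0.0, "rz": 0.0, "grip": 0.83}, {"tx": 0.053, "ty": -0.092, "tz": 0.19, "rx": 0.0, "ry": 0.0, "rz": 0.0, "grip": 0.83}, {"tx": 0.053, "ty": -0.092, "tz": 0.19, "rx": 0.0, "ry": 0.0, "rz": 0.0, "grip": 0.83}]}}

```text
time: 8.45
position: [0.5449, -0.1282, 0.1055]
ee_rot: [0.623, 0.782, 0.001, 0.002]
ft_force: [0.1, -0.3, 0.2]
gripper_width: 0.0146
gripper_force: 0.0
```

Run:
```python
from h import *
o=ctrl.observe();print(o["time"],o["position"])
s=snapshot("scene");cv2.imwrite("pics/s3.png",cv2.resize(s["pixels"][140:270,240:400],None,fx=4.5,fy=4.5,interpolation=cv2.INTER_CUBIC))
for d in finder.mark_of("scene","bead1"): print(round(d["conf"],2),np.round(w(s,d["location"]),3))
```

```text
8.45 [ 0.54488366 -0.12815303  0.10553677]
0.56 [ 0.507 -0.151  0.011]
0.52 [ 0.631 -0.014  0.034]
0.46 [ 0.539 -0.143  0.011]
0.4 [0.609 0.059 0.036]
0.37 [0.534 0.427 0.005]
```

View pics/s3.png

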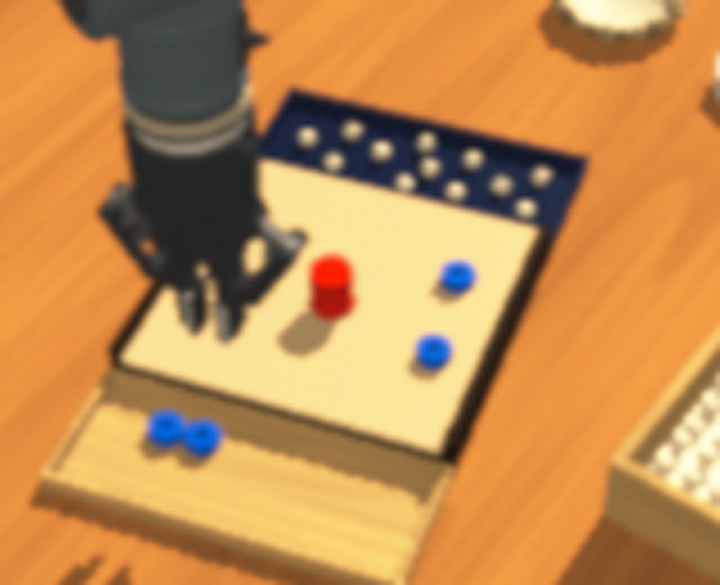

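Both beads lie in the tray at (165,428) and (200,438), and the jar is unmoved. Next is b1.

>>> {"fn": "move_arm", "kwargs": {"increments": [{"tx": 0.2035, "ty": 0.382, "tz": 0.0, "rx": 0.0, "ry": 0.0, "rz": 0.0, "grip": 0.83}, {"tx": 0.2035, "ty": 0.382, "tz": 0.0, "rx": 0.0, "ry": 0.0, "rz": 0.0, "grip": 0.83}, {"tx": 0.2035, "ty": 0.382, "tz": 0.0, "rx": 0.0, "ry": 0.0, "rz": 0.0, "grip": 0.83}, {"tx": 0.2035, "ty": 0.382, "tz": 0.0, "rx": 0.0, "ry": 0.0, "rz": 0.0, "grip": 0.83}, {"tx": 0.2035, "ty": 0.382, "tz": 0.0, "rx": 0.0, "ry": 0.0, "rz": 0.0, "grip": 0.83}, {"tx": 0.2035, "ty": 0.382, "tz": 0.0, "rx": 0.0, "ry": 0.0, "rz": 0.0, "grip": 0.83}, {"tx": 0.2035, "ty": 0.382, "tz": -0.07, "rx": 0.0, "ry": 0.0, "rz": 0.0, "grip": 0.83}, {"tx": 0.2035, "ty": 0.382, "tz": -0.13, "rx": 0.0, "ry": 0.0, "rz": 0.0, "grip": 0.83}, {"tx": 0.2035, "ty": 0.382, "tz": -0.175, "rx": 0.0, "ry": 0.0, "rz": 0.0, "grip": 0.83}, {"tx": 0.2035, "ty": 0.382, "tz": -0.19, "rx": 0.0, "ry": 0.0, "rz": 0.0, "grip": 0.83}, {"tx": 0.2035, "ty": 0.382, "tz": -0.19, "rx": 0.0, "ry": 0.0, "rz": 0.0, "grip": 0.83}, {"tx": 0.2035, "ty": 0.382, "tz": -0.19, "rx": 0.0, "ry": 0.0, "rz": 0.0, "grip": 0.83}]}}

```text
time: 9.55
position: [0.6236, 0.0239, 0.0266]
ee_rot: [0.624, 0.781, -0.001, -0.001]
ft_force: [-1.0, 0.2, 0.4]
gripper_width: 0.0145
gripper_force: 0.0
```

>>> {"fn": "move_arm", "kwargs": {"increments": [{"tx": 0.0046, "ty": -0.02, "tz": 0.0, "rx": 0.0, "ry": 0.0, "rz": 0.0, "grip": 0.83}, {"tx": 0.0092, "ty": -0.04, "tz": 0.0, "rx": 0.0, "ry": 0.0, "rz": 0.0, "grip": 0.83}, {"tx": 0.0138, "ty": -0.06, "tz": 0.0, "rx": 0.0, "ry": 0.0, "rz": 0.0, "grip": 0.83}, {"tx": 0.0184, "ty": -0.08, "tz": 0.0, "rx": 0.0, "ry": 0.0, "rz": 0.0, "grip": 0.83}, {"tx": 0.023, "ty": -0.1, "tz": 0.0, "rx": 0.0, "ry": 0.0, "rz": 0.0, "grip": 0.83}, {"tx": 0.0276, "ty": -0.12, "tz": 0.0, "rx": 0.0, "ry": 0.0, "rz": 0.0, "grip": 0.83}, {"tx": 0.0322, "ty": -0.14, "tz": 0.0, "rx": 0.0, "ry": 0.0, "rz": 0.0, "grip": 0.83}, {"tx": 0.0368, "ty": -0.16, "tz": 0.0, "rx": 0.0, "ry": 0.0, "rz": 0.0, "grip": 0.83}, {"tx": 0.0414, "ty": -0.18, "tz": 0.0, "rx": 0.0, "ry": 0.0, "rz": 0.0, "grip": 0.83}, {"tx": 0.046, "ty": -0.2, "tz": 0.0, "rx": 0.0, "ry": 0.0, "rz": 0.0, "grip": 0.83}, {"tx": 0.0506, "ty": -0.22, "tz": 0.0, "rx": 0.0, "ry": 0.0, "rz": 0.0, "grip": 0.83}, {"tx": 0.0552, "ty": -0.24, "tz": 0.0, "rx": 0.0, "ry": 0.0, "rz": 0.0, "grip": 0.83}, {"tx": 0.0598, "ty": -0.26, "tz": 0.0, "rx": 0.0, "ry": 0.0, "rz": 0.0, "grip": 0.83}, {"tx": 0.0644, "ty": -0.28, "tz": 0.0, "rx": 0.0, "ry": 0.0, "rz": 0.0, "grip": 0.83}, {"tx": 0.069, "ty": -0.3, "tz": 0.0, "rx": 0.0, "ry": 0.0, "rz": 0.0, "grip": 0.83}, {"tx": 0.0736, "ty": -0.32, "tz": 0.0, "rx": 0.0, "ry": 0.0, "rz": 0.0, "grip": 0.83}, {"tx": 0.0736, "ty": -0.32, "tz": 0.0, "rx": 0.0, "ry": 0.0, "rz": 0.0, "grip": 0.83}, {"tx": 0.0736, "ty": -0.32, "tz": 0.09, "rx": 0.0, "ry": 0.0, "rz": 0.0, "grip": 0.83}, {"tx": 0.0736, "ty": -0.32, "tz": 0.19, "rx": 0.0, "ry": 0.0, "rz": 0.0, "grip": 0.83}, {"tx": 0.0736, "ty": -0.32, "tz": 0.19, "rx": 0.0, "ry": 0.0, "rz": 0.0, "grip": 0.83}]}}

```text
time: 11.22
position: [0.6592, -0.1042, 0.1105]
ee_rot: [0.623, 0.782, 0.002, 0.006]
ft_force: [1.5, -0.4, 2.1]
gripper_width: 0.0147
gripper_force: 0.0
```

Run:
```python
from h import *
o=ctrl.observe();print(o["time"],o["position"])
s=snapshot("scene");cv2.imwrite("pics/s4.png",cv2.resize(s["pixels"][140:270,240:400],None,fx=4.5,fy=4.5,interpolation=cv2.INTER_CUBIC))
for d in finder.mark_of("scene","bead1"): print(round(d["conf"],2),np.round(w(s,d["location"]),3))
```

```text
11.2167 [ 0.65915875 -0.10421342  0.11051977]
0.57 [ 0.537 -0.143  0.01 ]
0.39 [ 0.653 -0.116  0.01 ]
0.38 [ 0.508 -0.151  0.007]
```

View pics/s4.png

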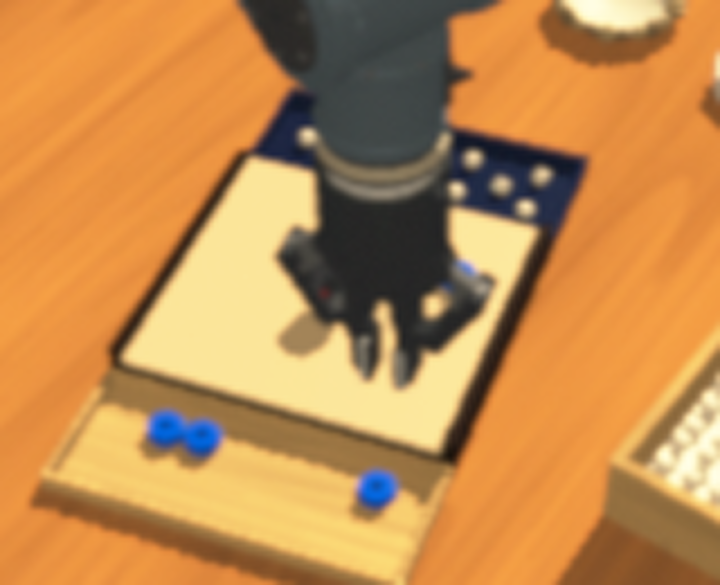

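b1 is in the tray at (376,490). Last is b2, steered inward.

>>> {"fn": "move_arm", "kwargs": {"increments": [{"tx": -0.133, "ty": 0.503, "tz": 0.0, "rx": 0.0, "ry": 0.0, "rz": 0.0, "grip": 0.83}, {"tx": -0.133, "ty": 0.503, "tz": 0.0, "rx": 0.0, "ry": 0.0, "rz": 0.0, "grip": 0.83}, {"tx": -0.133, "ty": 0.503, "tz": 0.0, "rx": 0.0, "ry": 0.0, "rz": 0.0, "grip": 0.83}, {"tx": -0.133, "ty": 0.503, "tz": 0.0, "rx": 0.0, "ry": 0.0, "rz": 0.0, "grip": 0.83}, {"tx": -0.133, "ty": 0.503, "tz": 0.0, "rx": 0.0, "ry": 0.0, "rz": 0.0, "grip": 0.83}, {"tx": -0.133, "ty": 0.503, "tz": 0.0, "rx": 0.0, "ry": 0.0, "rz": 0.0, "grip": 0.83}, {"tx": -0.133, "ty": 0.503, "tz": 0.0, "rx": 0.0, "ry": 0.0, "rz": 0.0, "grip": 0.83}, {"tx": -0.133, "ty": 0.503, "tz": -0.07, "rx": 0.0, "ry": 0.0, "rz": 0.0, "grip": 0.83}, {"tx": -0.133, "ty": 0.503, "tz": -0.13, "rx": 0.0, "ry": 0.0, "rz": 0.0, "grip": 0.83}, {"tx": -0.133, "ty": 0.503, "tz": -0.175, "rx": 0.0, "ry": 0.0, "rz": 0.0, "grip": 0.83}, {"tx": -0.133, "ty": 0.503, "tz": -0.19, "rx": 0.0, "ry": 0.0, "rz": 0.0, "grip": 0.83}, {"tx": -0.133, "ty": 0.503, "tz": -0.19, "rx": 0.0, "ry": 0.0, "rz": 0.0, "grip": 0.83}, {"tx": -0.133, "ty": 0.503, "tz": -0.19, "rx": 0.0, "ry": 0.0, "rz": 0.0, "grip": 0.83}]}}

```text
time: 12.4
position: [0.6012, 0.0971, 0.0267]
ee_rot: [0.624, 0.781, -0.0, -0.0]
ft_force: [0.6, 0.1, 0.3]
gripper_width: 0.0142
gripper_force: 0.0
```

>>> {"fn": "move_arm", "kwargs": {"increments": [{"tx": 0.0047, "ty": -0.0205, "tz": 0.0, "rx": 0.0, "ry": 0.0, "rz": 0.0, "grip": 0.83}, {"tx": 0.0094, "ty": -0.041, "tz": 0.0, "rx": 0.0, "ry": 0.0, "rz": 0.0, "grip": 0.83}, {"tx": 0.014, "ty": -0.0615, "tz": 0.0, "rx": 0.0, "ry": 0.0, "rz": 0.0, "grip": 0.83}, {"tx": 0.0187, "ty": -0.082, "tz": 0.0, "rx": 0.0, "ry": 0.0, "rz": 0.0, "grip": 0.83}, {"tx": 0.0234, "ty": -0.1025, "tz": 0.0, "rx": 0.0, "ry": 0.0, "rz": 0.0, "grip": 0.83}, {"tx": 0.028, "ty": -0.123, "tz": 0.0, "rx": 0.0, "ry": 0.0, "rz": 0.0, "grip": 0.83}, {"tx": 0.0327, "ty": -0.1435, "tz": 0.0, "rx": 0.0, "ry": 0.0, "rz": 0.0, "grip": 0.83}, {"tx": 0.0374, "ty": -0.164, "tz": 0.0, "rx": 0.0, "ry": 0.0, "rz": 0.0, "grip": 0.83}, {"tx": 0.042, "ty": -0.1845, "tz": 0.0, "rx": 0.0, "ry": 0.0, "rz": 0.0, "grip": 0.83}, {"tx": 0.0405, "ty": -0.206, "tz": 0.0, "rx": 0.0, "ry": 0.0, "rz": 0.0, "grip": 0.83}, {"tx": 0.039, "ty": -0.2275, "tz": 0.0, "rx": 0.0, "ry": 0.0, "rz": 0.0, "grip": 0.83}, {"tx": 0.0375, "ty": -0.249, "tz": 0.0, "rx": 0.0, "ry": 0.0, "rz": 0.0, "grip": 0.83}, {"tx": 0.036, "ty": -0.2705, "tz": 0.0, "rx": 0.0, "ry": 0.0, "rz": 0.0, "grip": 0.83}, {"tx": 0.0345, "ty": -0.292, "tz": 0.0, "rx": 0.0, "ry": 0.0, "rz": 0.0, "grip": 0.83}, {"tx": 0.033, "ty": -0.3135, "tz": 0.0, "rx": 0.0, "ry": 0.0, "rz": 0.0, "grip": 0.83}, {"tx": 0.0315, "ty": -0.335, "tz": 0.0, "rx": 0.0, "ry": 0.0, "rz": 0.0, "grip": 0.83}, {"tx": 0.03, "ty": -0.3565, "tz": 0.0, "rx": 0.0, "ry": 0.0, "rz": 0.0, "grip": 0.83}, {"tx": 0.0285, "ty": -0.378, "tz": 0.0, "rx": 0.0, "ry": 0.0, "rz": 0.0, "grip": 0.83}, {"tx": 0.027, "ty": -0.3995, "tz": 0.0, "rx": 0.0, "ry": 0.0, "rz": 0.0, "grip": 0.83}, {"tx": 0.0255, "ty": -0.421, "tz": 0.0, "rx": 0.0, "ry": 0.0, "rz": 0.0, "grip": 0.83}]}}

```text
time: 14.07
position: [0.6112, -0.0709, 0.0273]
ee_rot: [0.624, 0.782, -0.0, -0.0]
ft_force: [0.2, 0.5, -0.4]
gripper_width: 0.0147
gripper_force: 0.1
```

>>> {"fn": "move_arm", "kwargs": {"increments": [{"tx": -0.0015, "ty": -0.0215, "tz": 0.0, "rx": 0.0, "ry": 0.0, "rz": 0.0, "grip": 0.83}, {"tx": -0.003, "ty": -0.043, "tz": 0.0, "rx": 0.0, "ry": 0.0, "rz": 0.0, "grip": 0.83}, {"tx": -0.0045, "ty": -0.0645, "tz": 0.0, "rx": 0.0, "ry": 0.0, "rz": 0.0, "grip": 0.83}, {"tx": -0.006, "ty": -0.086, "tz": 0.0, "rx": 0.0, "ry": 0.0, "rz": 0.0, "grip": 0.83}, {"tx": -0.0075, "ty": -0.1075, "tz": 0.0, "rx": 0.0, "ry": 0.0, "rz": 0.0, "grip": 0.83}, {"tx": -0.0075, "ty": -0.1075, "tz": 0.0, "rx": 0.0, "ry": 0.0, "rz": 0.0, "grip": 0.83}, {"tx": -0.0075, "ty": -0.1075, "tz": 0.09, "rx": 0.0, "ry": 0.0, "rz": 0.0, "grip": 0.83}, {"tx": -0.0075, "ty": -0.1075, "tz": 0.19, "rx": 0.0, "ry": 0.0, "rz": 0.0, "grip": 0.83}, {"tx": -0.0075, "ty": -0.25, "tz": 0.3, "rx": 0.0, "ry": 0.0, "rz": 0.0, "grip": 0.83}, {"tx": -0.0075, "ty": -0.35, "tz": 0.4, "rx": 0.0, "ry": 0.0, "rz": 0.0, "grip": 0.83}, {"tx": -0.0075, "ty": -0.5, "tz": 0.45, "rx": 0.0, "ry": 0.0, "rz": 0.0, "grip": 0.83}, {"tx": -0.0075, "ty": -0.5, "tz": 0.45, "rx": 0.0, "ry": 0.0, "rz": 0.0, "grip": 0.83}, {"tx": -0.0075, "ty": -0.5, "tz": 0.45, "rx": 0.0, "ry": 0.0, "rz": 0.0, "grip": 0.83}]}}

```text
time: 15.15
position: [0.6093, -0.2747, 0.2107]
ee_rot: [0.624, 0.781, -0.0, 0.003]
ft_force: [1.4, 0.0, 0.2]
gripper_width: 0.0147
gripper_force: 0.0
```

Run:
```python
from h import *
o=ctrl.observe();print(o["time"],o["position"],o["ft_force"])
s=snapshot("scene");cv2.imwrite("pics/s5.png",cv2.resize(s["pixels"][120:320,220:460],None,fx=3,fy=3,interpolation=cv2.INTER_CUBIC))
for d in finder.mark_of("scene","bead1"): print(round(d["conf"],2),np.round(w(s,d["location"]),3))
for d in finder.mark_of("scene","jar"): print("jar",round(d["conf"],2),np.round(w(s,d["location"]),3))
```

```text
15.15 [ 0.60930758 -0.27465445  0.2107161 ] [1.41896677 0.04542864 0.15162304]
0.63 [ 0.536 -0.143  0.007]
0.59 [ 0.509 -0.15   0.008]
0.59 [ 0.653 -0.116  0.011]
0.5 [ 0.62  -0.121  0.016]
jar 0.47 [ 0.551 -0.008  0.023]
```

View pics/s5.png

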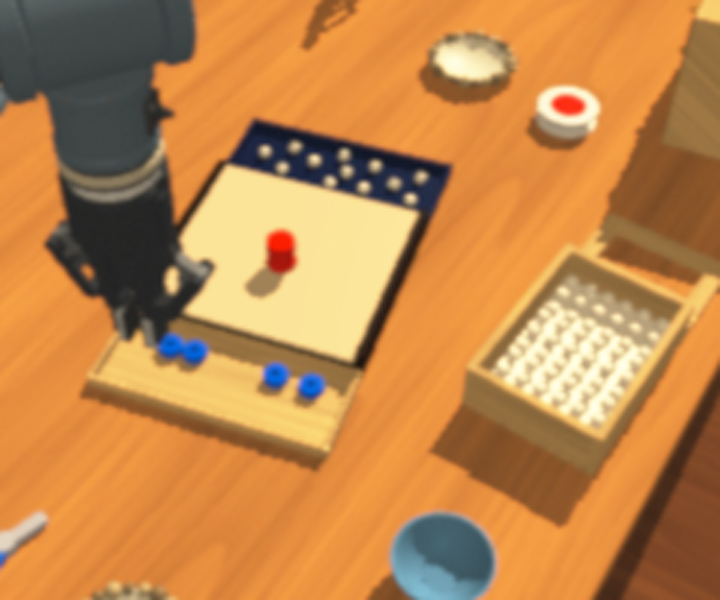

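Run:
```python
from h import *
T=[]
for c,r in [("top",(150,290,230,430)),("scene",(160,290,235,380))]:
    s=snapshot(c);im=s["pixels"];hsv=cv2.cvtColor(im,cv2.COLOR_BGR2HSV)
    roi=np.zeros(im.shape[:2],np.uint8);roi[r[0]:r[1],r[2]:r[3]]=1
    for nm,m,z in [("blue",(hsv[...,0]>100)&(hsv[...,0]<130)&(hsv[...,1]>110)&(hsv[...,2]>80),.008),("red",((hsv[...,0]<8)|(hsv[...,0]>172))&(hsv[...,1]>170),.045)]:
        n,l,st,ce=cv2.connectedComponentsWithStats((m&(roi>0)).astype(np.uint8))
        for i in range(1,n):
            if st[i,4]>15: print(c,nm,st[i],np.round(ce[i],1),np.round(ray(s,*ce[i],z),4))
    if c=="scene": cv2.imwrite("pics/s6.png",cv2.resize(im[225:262,260:340],None,fx=9,fy=9,interpolation=cv2.INTER_CUBIC))
print(ctrl.observe()["time"])
```

```text
scene blue [273 231  16  10  99] [280.4 235.6] [ 0.5202 -0.1448  0.008 ]
scene blue [308 241   8   8  48] [311.5 244.6] [ 0.6182 -0.1216  0.008 ]
scene blue [320 245   8   8  49] [323.3 248.2] [ 0.6545 -0.1136  0.008 ]
scene red [309 197   9  14 107] [313.2 203.4] [ 0.5473 -0.0089  0.045 ]
15.4
```

View pics/s6.png

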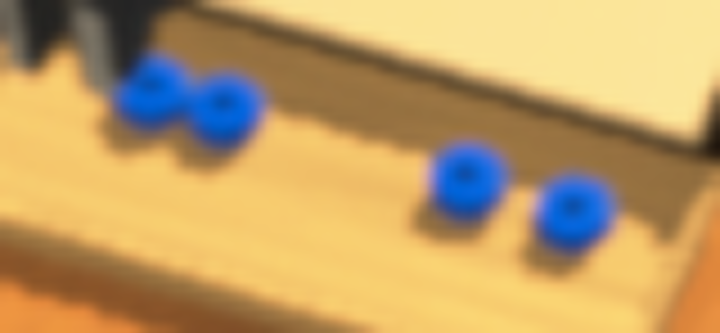

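All four beads lie flat and unstacked in the tray, and the jar's pixel centroid is unchanged at (313.2, 203.4).

```bash
python3 -c "
from plant import job
print(job.finish_job())"
```

```text
the job is handed in; nothing more can be done
None
```

All four blue beads were slid off the open end into the pale wooden tray, the red jar is where it stood, and the job was handed in at about 15 s of robot time; no verdict was returned.

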